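Fish the spice tin out from between the pantry units

ROBOT

A 6-joint arm with a two-finger parallel gripper is mounted at the origin on the work surface. World frame = base frame: x ahead of the robot, y to its left, z up, the work surface at z = 0. Lengths are in m, angles in degrees, forces in N, time in s.
With the tool pointing down it reaches from about 0.3 to 0.75 m from the base axis. Payload 8.5 kg.
Tool frame: the origin (TCP) lies midway between the tips of the shut fingers; the grasp point (between the pads) lies 19 mm behind it (env.hold_point_z is the distance from the TCP to the grasp point, in m); z points along the fingers, y is the line along which they close (so a half turn about z gives the same grasp; the last joint's range is limited). The gripper opens to 85 mm and grips with 20 to 120 N. Pads are 22 mm wide; open, the fingers measure 114 mm over their backs; the gripper's body (76 mm by 85 mm) begins 54 mm behind the grasp point. The pads swing forward as they close: fully open they stand 13 mm farther back than shut.
Start: joints at [57.279, 21.807, 74.336, -0, 83.858, -12.336], TCP at [0.192, 0.516, 0.231] pointing down, gripper open.
Joint ranges: [-178.18, 178.18], [-50.72, 133.34], [12.68, 142.11], [-81.47, 261.47], [9.98, 163.14], [-165.26, 165.26]. Speed limits (degrees/s): [136.94, 136.94, 180, 180, 180, 180].

INTERFACE

Orientations are given as a 3x3 rotation matrix whose columns are the frame's x, y, z axes.
In Python, from rig import observe, get_image, camera_info, env gives the robot as it stands.
- The arm moves only by the tool drive_tool, never from a script. Its arguments are lists of equal length, an entry for each row: "offset": the shift along the tool's x, y, z in units of 40 mm (1.0 is 40 mm), a list of three; "turn": the turn, a rotation vector about the tool's x, y, z in units of 6 degrees (1.0 is 6 degrees), a list of three; "hand": the opening, from 0 (shut) to 1 (fully open). A call has exactly 10 rows; each row shifts and turns the commanded pose from where the row before left it, along the tool's axes as they then stand; what a row does not reach is not made up. A row lasts 1/8 s, in which the tool goes at most 62.5 mm and 10.7 degrees, less where a joint would pass 70% of its speed; a pose out of reach is approached as far as the arm can. A call is refused whole if a number of a shift passes 1 or a number of a turn 1, either way. A call with a gripper value outside its range is refused whole. The fingers move at their own pace and stop on an object; "newtons" is the grip in N (left out, the last holds). Time passes only in rows, so rows that do not move let the fingers close, or fill a call up. It gives the time, the measured TCP pose, the force, the opening and the grip force at its end, in the units of the state.
- observe(): the state, without advancing time (a new reading comes with each control period).
- get_image(name): name is "scene" or "top" or "wrist"; returns the picture (400x640x3 uint8, blue, green, red); there is no depth.
- camera_info(name): a dict with "fx", "fy", "cx", "cy" (pixels), "k1" (the pictures are not rectified: a ray, as slopes to the right and down, at radius r is drawn at 1 + k1 r^2 times it, then the intrinsics apply), "world_to_cam" (4x4, takes a point from world to camera coordinates). Camera axes: x right, y down, z forward; pixel columns grow to the right and rows downward; lengths in m; the calibration is good to about 2 mm. A picture is of the moment at which its call begins: read the wrist's pose just before it. camera_info takes no time and is no camera call; for the wrist camera it gives the pose at the moment of the call.
- env.close_job(): hands the job in; it is judged then, once.
The state is a dict: "time_s": time; "q": joint angles; "qvel": joint speeds; "joint_efforts": joint torques, N m; "position": TCP position; "tool_rot": TCP orientation; "ft_force": force on the tool from outside, world axes, zero at the start; "wrist_torque": the same for the moment, N m; "grip_width": finger opening in m; "gripper_force": force on a finger pad.
Only numpy, scipy, OpenCV 4.12 (cv2) and the standard library are available. Lean on these libraries where they do the work, as an engineer would, in place of code of your own. Each camera call takes 0.05 s, during which the arm holds its last target. There are 200 camera calls.

TASK

A spice tin has slipped deep into the narrow gap between the two low white drawer units, under the wire shelf. Use the hooked rod to reach over behind it and rake it right out of the gap onto the counter, lay the rod down on the counter, then lift the tin and set it down flat in the open wooden tray without dropping it. Leave the jar, the can and the mug standing where they are.

Things in the scene. Friction and masses are not known exactly. Their poses are not given: they have to be found in the camera images.
- bay: Two fixed low white drawer units, 130 mm high, with a gap between. Origin: on the counter in the middle of the gap's mouth; +x runs into the gap (about to the robot's left), z up. Gap 62 mm wide (y -31 to 31), 270 mm deep, open at the mouth and above, closed at x = 270 mm. Seen from the mouth the left unit covers y 31 to 141 mm, the right one -111 to -31 mm, both x 0 to 288 mm.
- shelf_edge (a point): Middle of the front edge of a steel wire shelf fixed above the units on four thin posts (bay frame x -70, y 14, z 232 mm; underside at 227 mm). It covers bay x -70 to 285, y -108 to 136 mm, so it overhangs the mouth by 70 mm: a hand near the mouth must come in slanting, leaning back from the gap.
- rod: Loose hooked rod, 130 g, resting on handle and foot. Wooden handle 90 long (x), 30 wide, 36 mm high; origin: centre of the handle's underside; +x runs to the hook, z up. An 8 mm steel rod rises from the handle (x 40, z 22 to x 85, z 64 mm), runs level at z 64 to x 270 mm, then bends straight down as a leg ending in a cross foot 40 mm wide (y), 10 mm thick. 60 mm free under the level part.
- foot (a point): Centre of the rod's cross foot, 270 mm ahead of the handle's middle (rod frame x 270, y 0, z 5 mm).
- tin: The dropped spice tin, a rounded steel box with a cap at one end, lying on its broad side: 95 mm long (x), 42 mm wide (y), 34 mm high, about 0.1 to 0.2 kg. Origin: centre of its underside. It lies lengthways in the gap, its middle 135 to 175 mm in from the mouth, its x axis nearly along the gap.
- tray: Open wooden drawer tray on the counter, loose, about 0.7 kg. Origin: centre of its underside. Inside 160 mm (x) by 120 mm (y); floor 6 mm thick, walls 8 mm thick, 45 mm high over all (both x ends scooped to 30 mm in the middle).
- jar: Bystander: glass jar, 72 mm across, 130 mm high. Origin: centre of its underside.
- can: Bystander: food can, 74 mm across, 110 mm high. Origin: centre of its underside.
- mug: Bystander: white mug, 80 mm across, 90 mm high, with a handle. Origin: centre of its underside.
Mind the look-alikes: they are no part of the job. What is shaped like the tin but green or red is not meant.

How it is judged (in metres and radians):
On the way, in this order (a step that is already met when the one before it is completed fails the run):
1. the rod's foot is down behind the tin, inside the gap (x of foot in the frame of bay above 0.18 m and x of foot in the frame of tin above 0.048 m and height (world z) of foot below 0.032 m and x of tin in the frame of bay above 0.1 m), for 0.1 s.
2. the whole tin lies out of the gap on the counter, raked out with the rod, not by the fingers (x of tin in the frame of bay below -0.055 m and height (world z) of tin below 0.02 m and contact force between the fingers and tin below 0.05 N), for 0.1 s.
At the end, for the whole second after the job is handed in: The tin lies flat (within 0.15 rad) and at rest on the floor of the tray, its middle within 60 mm (tray x) and 50 mm (tray y) of the tray's middle; the tray stands level on the counter; the rod lies at rest on the counter (handle and foot less than 30 mm up); jar, can and mug stand upright (x of tin in the frame of tray between -0.06 and 0.06 m and y of tin in the frame of tray between -0.05 and 0.05 m and z of tin in the frame of tray below 0.016 m and angle between each of tin, jar, can, mug's own z axis and vertical below 0.15 rad and linear speed of each of tin, rod below 0.03 m/s and angle between tray's own z axis and vertical below 0.1 rad and height (world z) of tray below 0.01 m and height (world z) of each of rod, foot below 0.03 m); the robot touches nothing.
It fails at once if the jar is shifted by more than 40 mm or tipped (distance of jar from where it was at the start of the episode above 0.04 m or angle between jar's own z axis and vertical above 0.5 rad).
It fails at once if the can is shifted by more than 40 mm or tipped (distance of can from where it was at the start of the episode above 0.04 m or angle between can's own z axis and vertical above 0.5 rad).
It fails at once if the mug is shifted by more than 40 mm or tipped (distance of mug from where it was at the start of the episode above 0.04 m or angle between mug's own z axis and vertical above 0.5 rad).
It fails at once if the tin is let fall (faster than 0.75 m/s out of the fingers, a drop of about 30 mm) (linear speed of tin above 0.75 m/s and contact force between the fingers and tin below 0.01 N).
It fails at once if the fingers touch the tin while it is still in the gap (x of tin in the frame of bay above 0 m and y of tin in the frame of bay between -0.031 and 0.031 m and contact force between the fingers and tin above 0.1 N).
It also fails if it takes over 72 s, if anything falls off the work surface, if the arm or the gripper's body presses on something with over 40 N, if the wrist force passes 120 N, or if a joint passes its speed limit or range.

## Working session

There is one attempt and no reset: what is moved stays moved. The work goes in short steps, Python scripts to look and compute and a tool call to move; the robot and the scene stay as the last step left them, time stands still between calls to the robot, and variables do not carry over. Pictures are saved under pics/ and viewed, at most 13 in all, crops included, and the job is handed in when it is done.

Besides the shell and the picture viewer there is one more tool, called after "Emit:" as name(argument=value, ...) on one line, values as JSON. drive_tool: Moves the arm, as the interface text tells. Its arguments: {"type":"object","properties":{"offset":{"type":"array"},"turn":{"type":"array"},"hand":{"type":"array"},"newtons":{"type":"number"}},"required":["offset","turn","hand"]}

```bash
ls; mkdir -p pics; python3 - <<'E'
from rig import *
import cv2,numpy as np
np.set_printoptions(precision=4,suppress=True)
for n in("top","scene"):
    cv2.imwrite(f"pics/{n}0.png",get_image(n)); print(n,camera_info(n))
print(observe())
E
```

```text
pics
top {'fx': 467.72762900797903, 'fy': 467.72762900797903, 'cx': 317.0504559527572, 'cy': 200.51581146866963, 'k1': -0.020130840398363367, 'world_to_cam': array([[ 0.0044, -0.9998, -0.0171,  0.0905],
       [-0.9971, -0.0031, -0.0754,  0.5267],
       [ 0.0754,  0.0174, -0.997 ,  1.4884],
       [ 0.    ,  0.    ,  0.    ,  1.    ]])}
scene {'fx': 411.3488214121896, 'fy': 411.3488214121896, 'cx': 313.81505446596424, 'cy': 204.29779014249527, 'k1': -0.08685039781700238, 'world_to_cam': array([[ 0.2643,  0.9644,  0.0112, -0.1986],
       [ 0.6767, -0.1772, -0.7147, -0.2384],
       [-0.6872,  0.1965, -0.6994,  1.8692],
       [ 0.    ,  0.    ,  0.    ,  1.    ]])}
{'time_s': 0.1, 'q': array([ 57.2747,  21.8355,  74.3789,  -0.0014,  83.8577, -12.3381]), 'qvel': array([-0.0179, -0.0908, -0.0872, -0.0355,  0.0089,  0.0079]), 'joint_efforts': array([  0.0036, -44.9228, -23.1655,  -0.0003,   0.0037,  -0.    ]), 'position': array([0.1915, 0.5153, 0.2308]), 'tool_rot': array([[-0.9374,  0.3484, -0.0007],
       [ 0.3484,  0.9374, -0.0011],
       [ 0.0002, -0.0012, -1.    ]]), 'ft_force': array([0.1563, 1.1151, 0.2118]), 'wrist_torque': array([ 0.0243, -0.0436,  0.0112]), 'gripper_force': 0.0, 'grip_width': 0.08536681885092498}
```

View pics/top0.png

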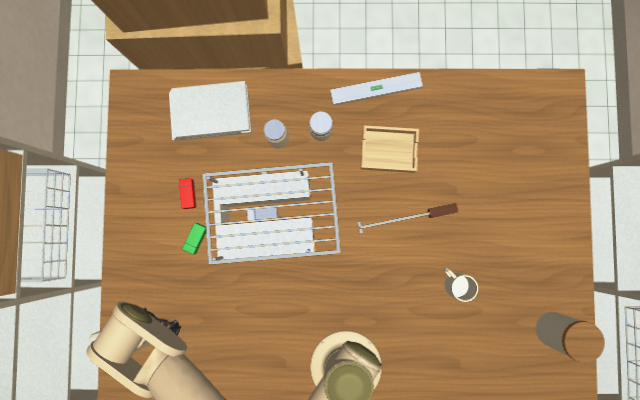

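View pics/scene0.png

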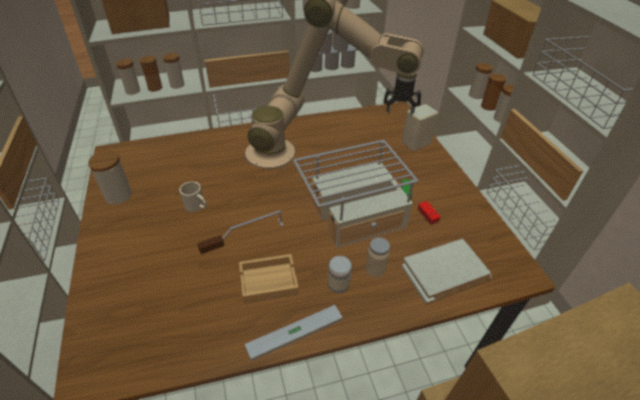

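Top view: the silver-blue tin is at about (263,213), seen through the shelf. Red (187,193) and green (194,238) boxes are the look-alikes, so silver-blue is my choice. The rod handle is at (443,210) and its foot at (361,228). The tray is at (390,148), the jar and can at (275,130) and (320,124), and the mug at (462,288). Next is a close crop to check this.

```bash
cat > h.py <<'E'
from rig import *
import cv2,numpy as np
np.set_printoptions(precision=4,suppress=True)
def ray(n,u,v,ci=None):
    c=ci or camera_info(n); xd=np.array([(u-c['cx'])/c['fx'],(v-c['cy'])/c['fy']])
    x=xd.copy()
    for _ in range(20): x=xd/(1+c['k1']*(x@x))
    T=c['world_to_cam']; R=T[:3,:3]
    return -R.T@T[:3,3], R.T@np.array([x[0],x[1],1])
def onz(n,u,v,z,ci=None):
    o,d=ray(n,u,v,ci); return o+d*(z-o[2])/d[2]
def proj(n,p,ci=None):
    c=ci or camera_info(n); q=c['world_to_cam']@np.append(p,1); x=q[:2]/q[2]; x=x*(1+c['k1']*(x@x))
    return np.array([c['fx']*x[0]+c['cx'],c['fy']*x[1]+c['cy']])
E
python3 - <<'E'
from h import *
im=get_image("top")
c=im[120:270,165:485]; cv2.imwrite("pics/crop1.png",cv2.resize(c,None,fx=2.5,fy=2.5,interpolation=cv2.INTER_CUBIC))
E
```

```text
(no output)
```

View pics/crop1.png

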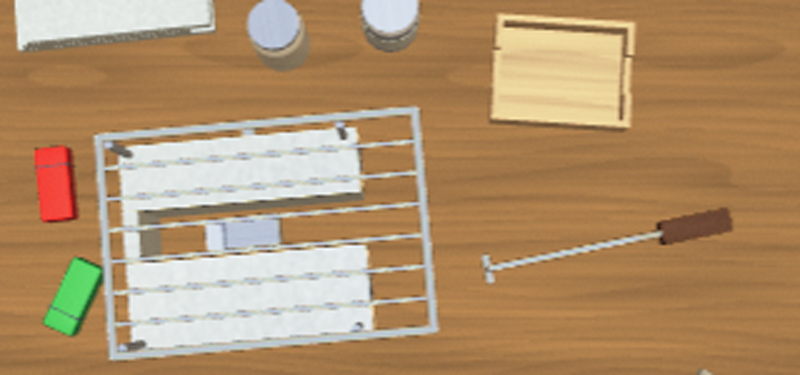

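Crop: the silver tin with its cap is at crop (243,235), in the gap. The foot is at (489,268) and the handle spans (660,233) to (731,220).

```bash
python3 - <<'E'
from h import *
from scipy.spatial.transform import Rotation as Ro
P=lambda u,v,z: onz("top",u/2.5+165-.3,v/2.5+120-.3,z)[:2]
obs=[(367,245,.13,0,.031),(372,330,.13,0,.141),(361,193,.13,0,-.031),(356,128,.13,0,-.111),
(437,330,.232,-.07,.136),(418,109,.232,-.07,-.108),(96,135,.232,.285,-.108),(111,359,.232,.285,.136)]
W=np.array([P(u,v,z) for u,v,z,_,_ in obs]);B=np.array([o[3:] for o in obs])
wm,bm=W.mean(0),B.mean(0); H=(B-bm).T@(W-wm); U,S,V=np.linalg.svd(H);R=V.T@np.diag([1,np.linalg.det(V.T@U.T)])@U.T
t=wm-R@bm
print("bay",t,"yaw",np.degrees(np.arctan2(R[1,0],R[0,0])),"\nres",(W-(B@R.T+t))*1000)
inv=lambda p:(p-t)@R
im=get_image("top")
hsv=cv2.cvtColor(im,cv2.COLOR_BGR2HSV)
# handle
m=cv2.inRange(hsv,(0,90,20),(12,255,115)); m[:, :415]=0; m[:,475:]=0; m[:195]=0; m[230:]=0
k=max(cv2.findContours(m,0,2)[0],key=cv2.contourArea); r=cv2.minAreaRect(k); print("handle",r,cv2.contourArea(k))
hc=onz("top",*r[0],.03)[:2]
f=P(489,268,.008); d=f-hc
print("handle c",hc,"foot",f,"len",np.linalg.norm(d),"yaw",np.degrees(np.arctan2(d[1],d[0])))
a,b=P(206,236,.03),P(280,233,.034)
print("tin bay",inv(a),inv(b))
for n,u,v in(("tl",498,13),("tr",635,22),("br",630,129),("bl",490,120)): print(n,P(u,v,.045))
print("mug",onz("top",462,288,.09),"handle front/back bay",inv(hc),inv(f))
p=observe()['position'];print(p)
E
```

```text
bay [0.4995 0.1112] yaw 95.03835241207221 
res [[-2.0586 -1.6745]
 [ 6.5958  1.5206]
 [-1.5547  0.3965]
 [-2.7957 -0.167 ]
 [-0.7541 -3.1816]
 [ 1.31   -3.2406]
 [ 2.6131  3.5914]
 [-3.3559  2.7551]]
handle ((442.1999816894531, 210.0999755859375), (8.800223350524902, 28.286428451538086), 77.90524291992188) 198.0
handle c [ 0.4962 -0.3073] foot [ 0.4421 -0.0477] len 0.26521747428332354 yaw 101.76153244115396
tin bay [0.2061 0.0002] [0.1106 0.0046]
tl [ 0.7684 -0.0574]
tr [ 0.7569 -0.2327]
br [ 0.6187 -0.2246]
bl [ 0.6298 -0.0467]
mug [ 0.2569 -0.3487  0.09  ] handle front/back bay [-0.4167  0.0401] [-0.1533  0.0711]
[0.1915 0.5154 0.231 ]
```

```bash
cat > plan.py <<'E'
from h import *
from scipy.spatial.transform import Rotation as Ro, Slerp
import json
def rot(yaw,tilt): # yaw of rod x axis (deg), tilt of tool z towards it
    a=np.radians(yaw); x=np.array([np.cos(a),np.sin(a),0]); z=np.array([0,0,-1.]); R=np.c_[x,np.cross(z,x),z]
    return R@Ro.from_euler('y',tilt,degrees=True).as_matrix()
def go(ps,Rs,ns,start=None):
    s=observe(); p,R=(s['position'],s['tool_rot']) if start is None else start
    off=[];turn=[]
    for p1,R1,n in zip(ps,Rs,ns):
        dv=Ro.from_matrix(R.T@R1).as_rotvec()/n; dp=(np.array(p1)-p)/n
        Rc=R.copy()
        for i in range(n):
            off.append((Rc.T@dp/.04).round(2).tolist()); turn.append((np.degrees(dv)/6).round(2).tolist())
            Rc=Rc@Ro.from_rotvec(dv).as_matrix()
        p,R=np.array(p1),R1
    off=[[v+0.0 for v in r] for r in off];turn=[[v+0.0 for v in r] for r in turn]
    for i in range(0,len(off),10): print(len(off[i:i+10]),json.dumps(off[i:i+10]),json.dumps(turn[i:i+10]))
    print("max",np.abs(off).max(),np.abs(turn).max())
def st():
    s=observe(); print(s['time_s'],s['position'],s['q'],s['ft_force'],s['grip_width'],s['gripper_force'])
E
python3 - <<'E'
from plan import *
go([(.24,.36,.32),(.42,-.25,.32)],[rot(135,0),rot(101.8,0)],[5,15])
E
```

```text
10 [[-0.5, -0.64, -0.44], [-0.55, -0.6, -0.44], [-0.6, -0.55, -0.44], [-0.65, -0.5, -0.45], [-0.69, -0.44, -0.45], [-0.93, -0.51, 0.0], [-0.95, -0.47, 0.0], [-0.97, -0.43, 0.0], [-0.98, -0.4, 0.0], [-1.0, -0.36, 0.0]] [[0.0, 0.0, 0.82], [0.0, 0.0, 0.82], [0.0, 0.0, 0.82], [0.0, 0.0, 0.82], [0.0, 0.0, 0.82], [0.0, 0.0, 0.37], [0.0, 0.0, 0.37], [0.0, 0.0, 0.37], [0.0, 0.0, 0.37], [0.0, 0.0, 0.37]]
10 [[-1.01, -0.32, 0.0], [-1.02, -0.28, 0.0], [-1.03, -0.24, 0.0], [-1.04, -0.2, 0.0], [-1.05, -0.16, 0.0], [-1.05, -0.12, 0.0], [-1.06, -0.08, 0.0], [-1.06, -0.04, 0.0], [-1.06, 0.0, 0.0], [-1.06, 0.04, 0.0]] [[0.0, 0.0, 0.37], [0.0, 0.0, 0.37], [0.0, 0.0, 0.37], [0.0, 0.0, 0.37], [0.0, 0.0, 0.37], [0.0, 0.0, 0.37], [0.0, 0.0, 0.37], [0.0, 0.0, 0.37], [0.0, 0.0, 0.37], [0.0, 0.0, 0.37]]
max 1.06 0.82
```

Emit:
drive_tool(offset=[[-0.5,-0.64,-0.44],[-0.55,-0.6,-0.44],[-0.6,-0.55,-0.44],[-0.65,-0.5,-0.45],[-0.69,-0.44,-0.45],[-0.93,-0.51,0],[-0.95,-0.47,0],[-0.97,-0.43,0],[-0.98,-0.4,0],[-1,-0.36,0]], turn=[[0,0,0.82],[0,0,0.82],[0,0,0.82],[0,0,0.82],[0,0,0.82],[0,0,0.37],[0,0,0.37],[0,0,0.37],[0,0,0.37],[0,0,0.37]], hand=[1,1,1,1,1,1,1,1,1,1])

```text
time_s: 1.45
position: [0.3001, 0.155, 0.3201]
tool_rot: [[-0.557, 0.83, 0.0], [0.83, 0.557, 0.0], [-0.0, 0.0, -1.0]]
ft_force: [0.8, 0.6, -0.5]
grip_width: 0.0854
gripper_force: 0.0
```

Emit:
drive_tool(offset=[[-1,-0.32,0],[-1,-0.28,0],[-1,-0.24,0],[-1,-0.2,0],[-1,-0.16,0],[-1,-0.12,0],[-1,-0.08,0],[-1,-0.04,0],[-1,0,0],[-1,0,0]], turn=[[0,0,0.37],[0,0,0.37],[0,0,0.37],[0,0,0.37],[0,0,0.37],[0,0,0.37],[0,0,0.37],[0,0,0.37],[0,0,0.37],[0,0,0.37]], hand=[1,1,1,1,1,1,1,1,1,1])

```text
time_s: 2.7
position: [0.4111, -0.2359, 0.32]
tool_rot: [[-0.202, 0.979, -0.0], [0.979, 0.202, 0.0], [0.0, -0.0, -1.0]]
ft_force: [-0.2, 0.3, 0.5]
grip_width: 0.0853
gripper_force: 0.0
```

```bash
python3 - <<'E'
from plan import *
st()
cv2.imwrite("pics/w1.png",get_image("wrist"))
R=rot(101.8,35); T=np.array([.499,-.319,.011])
go([T-.12*R[:,2]],[R],[10])
E
```

```text
2.7 [ 0.4111 -0.2359  0.32  ] [-44.2099  10.9988  75.2556   0.0054  93.7601 -55.845 ] [-0.1941  0.3277  0.5495] 0.08528946000473855 0.0
10 [[-0.41, 0.18, 0.52], [-0.44, 0.18, 0.5], [-0.47, 0.18, 0.47], [-0.5, 0.18, 0.44], [-0.52, 0.18, 0.41], [-0.55, 0.17, 0.38], [-0.57, 0.17, 0.34], [-0.59, 0.17, 0.31], [-0.61, 0.17, 0.27], [-0.62, 0.17, 0.23]] [[0.0, 0.58, -0.01], [0.0, 0.58, -0.01], [0.0, 0.58, -0.01], [0.0, 0.58, -0.01], [0.0, 0.58, -0.01], [0.0, 0.58, -0.01], [0.0, 0.58, -0.01], [0.0, 0.58, -0.01], [0.0, 0.58, -0.01], [0.0, 0.58, -0.01]]
max 0.62 0.58
```

View pics/w1.png

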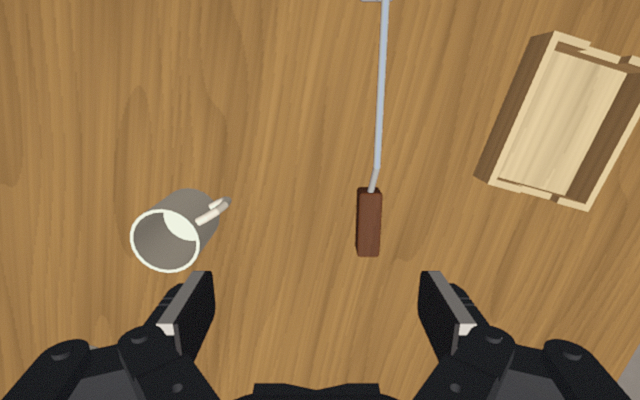

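Wrist view: the handle's top face runs from about (370,190) to (369,248), and the rod is straight ahead of the hand. The mug at (180,235) is clear.

```bash
python3 - <<'E'
from plan import *
a,b,f=onz("wrist",369.5,189,.036),onz("wrist",368.5,249,.036),onz("wrist",386,2,.064)
d=f-b; print(a,b,np.linalg.norm(a-b),(a+b)/2,f,np.degrees(np.arctan2(d[1],d[0])))
E
```

```text
[ 0.4856 -0.2642  0.036 ] [ 0.5046 -0.3445  0.036 ] 0.08246258005385582 [ 0.4951 -0.3044  0.036 ] [ 0.4482 -0.0661  0.064 ] 101.45171722051712
```

Emit:
drive_tool(offset=[[-0.41,0.18,0.52],[-0.44,0.18,0.5],[-0.47,0.18,0.47],[-0.5,0.18,0.44],[-0.52,0.18,0.41],[-0.55,0.17,0.38],[-0.57,0.17,0.34],[-0.59,0.17,0.31],[-0.61,0.17,0.27],[-0.62,0.17,0.23]], turn=[[0,0.58,0],[0,0.58,0],[0,0.58,0],[0,0.58,0],[0,0.58,0],[0,0.58,0],[0,0.58,0],[0,0.58,0],[0,0.58,0],[0,0.58,0]], hand=[1,1,1,1,1,1,1,1,1,1])

```text
time_s: 4.0
position: [0.513, -0.3814, 0.11]
tool_rot: [[-0.166, 0.979, -0.116], [0.803, 0.203, 0.561], [0.573, -0.0, -0.82]]
ft_force: [0.4, -0.4, 0.3]
grip_width: 0.0857
gripper_force: 0.0
```

```bash
python3 - <<'E'
from plan import *
st()
R=rot(101.6,35); T=np.array([.4975,-.316,.011])
go([T],[R],[7])
E
```

```text
4.0 [ 0.513  -0.3814  0.11  ] [-53.0198  50.4022  47.6913  15.4326 113.4075 -62.587 ] [ 0.3798 -0.3618  0.3258] 0.08570210341205253 0.0
7 [[-0.01, -0.01, 0.43], [-0.01, -0.01, 0.43], [-0.01, -0.01, 0.43], [-0.01, -0.01, 0.43], [-0.01, -0.01, 0.43], [-0.01, -0.01, 0.43], [-0.01, -0.01, 0.43]] [[0.0, 0.0, 0.0], [0.0, 0.0, 0.0], [0.0, 0.0, 0.0], [0.0, 0.0, 0.0], [0.0, 0.0, 0.0], [0.0, 0.0, 0.0], [0.0, 0.0, 0.0]]
max 0.43 0.0
```

Emit:
drive_tool(offset=[[0,0,0.43],[0,0,0.43],[0,0,0.43],[0,0,0.43],[0,0,0.43],[0,0,0.43],[0,0,0.43],[0,0,0],[0,0,0],[0,0,0]], turn=[[0,0,0],[0,0,0],[0,0,0],[0,0,0],[0,0,0],[0,0,0],[0,0,0],[0,0,0],[0,0,0],[0,0,0]], hand=[1,1,1,1,1,1,1,1,0.2,0.2], newtons=80)

```text
time_s: 5.25
position: [0.4991, -0.3144, 0.0125]
tool_rot: [[-0.167, 0.979, -0.115], [0.805, 0.203, 0.558], [0.57, 0.001, -0.822]]
ft_force: [-0.7, -0.6, 0.2]
grip_width: 0.0513
gripper_force: 0.0
```

Emit:
drive_tool(offset=[[0,0,0],[0,0,0],[0,0,0],[0,0,0],[0,0,0],[0,0,0],[0,0,0],[0,0,0],[0,0,0],[0,0,0]], turn=[[0,0,0],[0,0,0],[0,0,0],[0,0,0],[0,0,0],[0,0,0],[0,0,0],[0,0,0],[0,0,0],[0,0,0]], hand=[0,0,0,0,0,0,0,0,0,0], newtons=80)

```text
time_s: 6.5
position: [0.499, -0.3143, 0.0125]
tool_rot: [[-0.167, 0.979, -0.115], [0.805, 0.203, 0.558], [0.57, 0.001, -0.822]]
ft_force: [0.9, -3.0, 5.4]
grip_width: 0.0284
gripper_force: 79.5
```

```bash
cat >> plan.py <<'E'
BAY=np.array([.498,.111,0]); YAW=95.0
ca,sa=np.cos(np.radians(YAW)),np.sin(np.radians(YAW)); RB=np.array([[ca,-sa,0],[sa,ca,0],[0,0,1]])
L=.278
def tcp(fx,fy,z): return BAY+RB@np.array([fx-L,fy,z])
E
python3 - <<'E'
from plan import *
s=observe();p=s['position']
go([p+[0,0,.06],tcp(-.06,0,.0725)],[s['tool_rot'],rot(YAW,35)],[3,7])
E
```

```text
10 [[0.28, 0.0, -0.41], [0.28, 0.0, -0.41], [0.28, 0.0, -0.41], [0.24, 0.16, 0.16], [0.24, 0.16, 0.17], [0.24, 0.15, 0.17], [0.24, 0.15, 0.17], [0.25, 0.14, 0.17], [0.25, 0.14, 0.17], [0.25, 0.13, 0.17]] [[0.0, 0.0, 0.0], [0.0, 0.0, 0.0], [0.0, 0.0, 0.0], [-0.09, 0.01, 0.13], [-0.09, 0.01, 0.13], [-0.09, 0.01, 0.13], [-0.09, 0.01, 0.13], [-0.09, 0.01, 0.13], [-0.09, 0.01, 0.13], [-0.09, 0.01, 0.13]]
max 0.41 0.13
```

Emit:
drive_tool(offset=[[0.28,0,-0.41],[0.28,0,-0.41],[0.28,0,-0.41],[0.24,0.16,0.16],[0.24,0.16,0.17],[0.24,0.15,0.17],[0.24,0.15,0.17],[0.25,0.14,0.17],[0.25,0.14,0.17],[0.25,0.13,0.17]], turn=[[0,0,0],[0,0,0],[0,0,0],[-0.09,0,0.13],[-0.09,0,0.13],[-0.09,0,0.13],[-0.09,0,0.13],[-0.09,0,0.13],[-0.09,0,0.13],[-0.09,0,0.13]], hand=[0,0,0,0,0,0,0,0,0,0])

```text
time_s: 7.75
position: [0.5271, -0.225, 0.0719]
tool_rot: [[-0.072, 0.996, -0.05], [0.818, 0.087, 0.568], [0.571, -0.0, -0.821]]
ft_force: [0.2, -1.1, -1.4]
grip_width: 0.0289
gripper_force: 78.9
```

```bash
python3 - <<'E'
from plan import *
st()
s=observe(); im=get_image("top"); sc=get_image("scene")
f=s['position']+RB@[L,0,-.0075]   # expected foot centre
print("exp foot",f,proj("top",f),proj("scene",f))
a=cv2.resize(im[180:260,250:450],None,fx=4,fy=4,interpolation=cv2.INTER_CUBIC)
u,v=proj("scene",f).astype(int); u0,v0=max(u-100,0),max(v-35,0); print(u0,v0)
b=cv2.resize(sc[v0:v0+70,u0:u0+200],None,fx=4,fy=4,interpolation=cv2.INTER_CUBIC)
cv2.imwrite("pics/ins1.png",np.vstack([a,b]))
E
```

```text
7.75 [ 0.5271 -0.225   0.0719] [-44.8458  43.1806  71.1608  21.6168  93.387  -53.9495] [ 0.1826 -1.099  -1.3995] 0.028874508286516148 78.89772176742554
exp foot [0.5028 0.052  0.0644] [329.7005 206.9896] [309.7256 217.1734]
209 182
```

View pics/ins1.png

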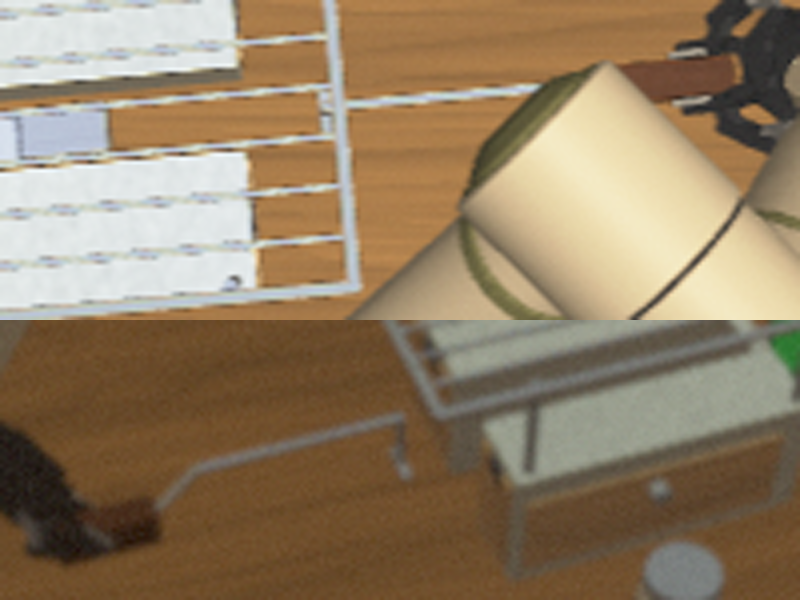

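The foot is at top px (331.5,207.5) and scene px (309.7,217.7). That matches the prediction to about 4 mm and it is level and centred on the gap. The tan arm link may come near the shelf, so I'm checking that.

```bash
python3 - <<'E'
from plan import *
im=get_image("top"); sc=get_image("scene")
a=cv2.resize(im[120:400,260:540],(400,400)); b=cv2.resize(sc[0:280,180:460],(400,400))
cv2.imwrite("pics/arm1.png",np.hstack([a,b])); print([x for x in dir(env) if x[0]!='_'])
E
```

```text
['MotionError', 'close_job', 'hold_point_z']
```

View pics/arm1.png

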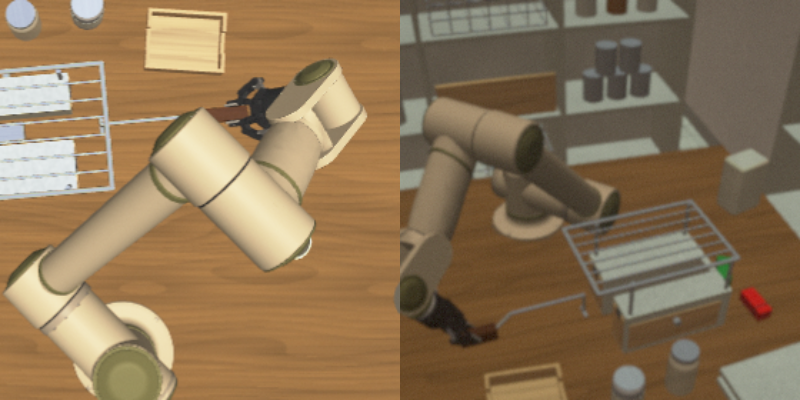

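```bash
cat > kin.py <<'E'
from plan import *
from scipy.optimize import least_squares
D=[([57.2747,21.8355,74.3789],[.1915,.5153,.2308],[0,0,-1]),([-44.2099,10.9988,75.2556],[.4111,-.2359,.32],[0,0,-1]),
([-53.0198,50.4022,47.6913],[.513,-.3814,.11],[-.116,.561,-.82]),([-44.8458,43.1806,71.1608],[.5271,-.225,.0719],[-.05,.568,-.821])]
def pts(q,k):
    h,a2,a3,Lw,d=k; q=np.radians(q); b=q[1]+q[2]
    e=np.array([a2*np.sin(q[1]),d,h+a2*np.cos(q[1])]); w=e+[a3*np.sin(b),0,a3*np.cos(b)]
    R=Ro.from_euler('z',q[0]).as_matrix(); return R@e,R@w
f=lambda k:np.concatenate([pts(q,k)[1]+k[3]*np.array(z)-p for q,p,z in D])
r=least_squares(f,[.2,.4,.4,.2,.11]); K=r.x
def ik(p,R):
    w=np.array(p)-K[3]*R[:,2]
    s=least_squares(lambda q:pts(q,K)[1]-w,[0,30,80]); return s.x,s.cost,pts(s.x,K)
if __name__=="__main__":
    print(K,r.fun)
    for fx in(-.06,.1,.235):
        for t in(35,25):
            q,c,(e,w)=ik(tcp(fx,0,.0725),rot(YAW,t)); print(fx,t,q,c,"elbow",e,"wrist",w, "bay",RB.T@(e-BAY),RB.T@(w-BAY))
E
python3 kin.py
```

```text
[0.0696 0.4925 0.3588 0.2596 0.1172] [ 0.0018  0.0022 -0.0026 -0.0054  0.0047 -0.0032 -0.0076  0.0106  0.0101
  0.0133 -0.0127 -0.0043]
-0.06 35 [-44.9572  41.0569  74.6656] 1.4568169021673556e-21 elbow [ 0.3117 -0.1456  0.4409] wrist [ 0.5404 -0.3741  0.2852] bay [-0.2394  0.208   0.4409] [-0.4869  0.      0.2852]
-0.06 25 [-42.6249  37.2182  78.1847] 9.704833504542153e-13 elbow [ 0.2985 -0.1155  0.4617] wrist [ 0.537  -0.335   0.3078] bay [-0.2083  0.2185  0.4617] [-0.4477  0.      0.3078]
0.1 35 [-34.0742  31.8884  92.4732] 5.35916545638187e-16 elbow [ 0.2811 -0.0487  0.4877] wrist [ 0.5265 -0.2147  0.2852] bay [-0.1402  0.23    0.4877] [-0.3269  0.      0.2852]
0.1 25 [-30.8192  28.7633  93.8621] 2.5918188525062116e-17 elbow [ 0.2635 -0.0208  0.5013] wrist [ 0.5231 -0.1756  0.3078] bay [-0.1109  0.2451  0.5013] [-0.2877  0.      0.3078]
0.235 35 [-21.8518  27.281  100.9534] 1.2696046275604347e-19 elbow [0.2531 0.0247 0.5073] wrist [ 0.5147 -0.0802  0.2852] bay [-0.0646  0.2515  0.5073] [-0.1919  0.      0.2852]
0.235 25 [-17.8032  24.8972 100.6189] 1.036812631880048e-21 elbow [0.2332 0.0482 0.5163] wrist [ 0.5113 -0.0411  0.3078] bay [-0.0395  0.2693  0.5163] [-0.1527  0.      0.3078]
```

```bash
sed -i 's/^L=.278/L=.275/' plan.py; python3 - <<'E'
from plan import *
go([tcp(.235,0,.0725)],[rot(YAW,35)],[15])
E
```

```text
10 [[0.41, 0.0, 0.28], [0.41, 0.0, 0.28], [0.41, 0.0, 0.28], [0.41, 0.0, 0.28], [0.41, 0.0, 0.28], [0.41, 0.0, 0.28], [0.41, 0.0, 0.28], [0.41, 0.0, 0.28], [0.41, 0.0, 0.28], [0.41, 0.0, 0.28]] [[0.0, 0.0, 0.0], [0.0, 0.0, 0.0], [0.0, 0.0, 0.0], [0.0, 0.0, 0.0], [0.0, 0.0, 0.0], [0.0, 0.0, 0.0], [0.0, 0.0, 0.0], [0.0, 0.0, 0.0], [0.0, 0.0, 0.0], [0.0, 0.0, 0.0]]
5 [[0.41, 0.0, 0.28], [0.41, 0.0, 0.28], [0.41, 0.0, 0.28], [0.41, 0.0, 0.28], [0.41, 0.0, 0.28]] [[0.0, 0.0, 0.0], [0.0, 0.0, 0.0], [0.0, 0.0, 0.0], [0.0, 0.0, 0.0], [0.0, 0.0, 0.0]]
max 0.41 0.0
```

Emit:
drive_tool(offset=[[0.41,0,0.28],[0.41,0,0.28],[0.41,0,0.28],[0.41,0,0.28],[0.41,0,0.28],[0.41,0,0.28],[0.41,0,0.28],[0.41,0,0.28],[0.41,0,0.28],[0,0,0]], turn=[[0,0,0],[0,0,0],[0,0,0],[0,0,0],[0,0,0],[0,0,0],[0,0,0],[0,0,0],[0,0,0],[0,0,0]], hand=[0,0,0,0,0,0,0,0,0,0])

```text
time_s: 9.2
position: [0.5107, -0.0463, 0.0734]
tool_rot: [[-0.074, 0.996, -0.052], [0.818, 0.09, 0.569], [0.571, -0.001, -0.821]]
ft_force: [1.2, -0.3, -1.0]
grip_width: 0.0289
gripper_force: 78.9
```

Emit:
drive_tool(offset=[[0.41,0,0.28],[0.41,0,0.28],[0.41,0,0.28],[0.41,0,0.28],[0.41,0,0.28],[0.41,0,0.28],[0,0,0],[0,0,0],[0,0,0],[0,0,0]], turn=[[0,0,0],[0,0,0],[0,0,0],[0,0,0],[0,0,0],[0,0,0],[0,0,0],[0,0,0],[0,0,0],[0,0,0]], hand=[0,0,0,0,0,0,0,0,0,0])

```text
time_s: 10.45
position: [0.5006, 0.0705, 0.0742]
tool_rot: [[-0.072, 0.996, -0.05], [0.818, 0.088, 0.568], [0.571, -0.0, -0.821]]
ft_force: [0.2, 0.3, -0.4]
grip_width: 0.0288
gripper_force: 78.9
```

```bash
python3 - <<'E'
from plan import *
st()
im=get_image("top")
f=observe()['position']+RB@[L,0,-.0075]
print("exp foot",f,proj("top",f))
cv2.imwrite("pics/ins2.png",cv2.resize(im[170:270,200:400],None,fx=4,fy=4,interpolation=cv2.INTER_CUBIC))
go([tcp(.235,0,.0155)],[rot(YAW,35)],[6])
E
```

```text
10.45 [0.5006 0.0705 0.0742] [-21.4886  32.7969  94.8704  32.3561  72.5403 -42.0456] [ 0.1582  0.3167 -0.4169] 0.028792909289060052 78.94928097724915
exp foot [0.4766 0.3445 0.0667] [236.2403 214.9934]
6 [[-0.14, 0.0, 0.2], [-0.14, 0.0, 0.2], [-0.14, 0.0, 0.2], [-0.14, 0.0, 0.2], [-0.14, 0.0, 0.2], [-0.14, 0.0, 0.2]] [[0.0, 0.01, 0.0], [0.0, 0.01, 0.0], [0.0, 0.01, 0.0], [0.0, 0.01, 0.0], [0.0, 0.01, 0.0], [0.0, 0.01, 0.0]]
max 0.2 0.01
```

View pics/ins2.png

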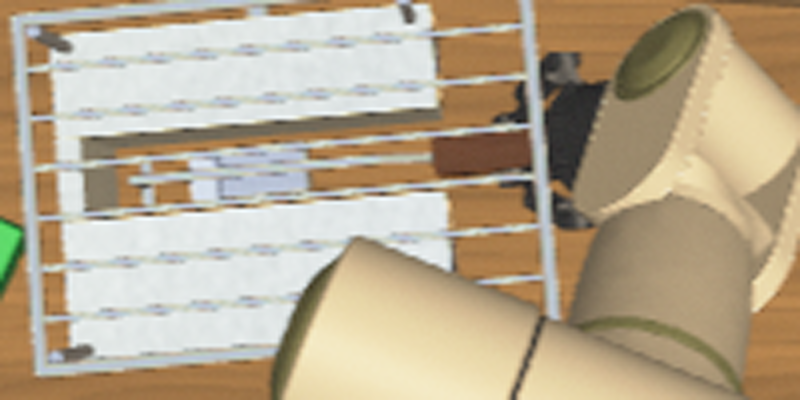

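The foot is at crop (148,182), i.e. px (237,215.5) as predicted, beyond the tin's cap end at crop x 190. Now I lower it.

Emit:
drive_tool(offset=[[-0.14,0,0.2],[-0.14,0,0.2],[-0.14,0,0.2],[-0.14,0,0.2],[-0.14,0,0.2],[-0.14,0,0.21],[0,0,0],[0,0,0],[0,0,0],[0,0,0]], turn=[[0,0,0],[0,0,0],[0,0,0],[0,0,0],[0,0,0],[0,0,0],[0,0,0],[0,0,0],[0,0,0],[0,0,0]], hand=[0,0,0,0,0,0,0,0,0,0])

```text
time_s: 11.75
position: [0.5006, 0.0709, 0.0156]
tool_rot: [[-0.073, 0.996, -0.05], [0.818, 0.088, 0.568], [0.571, 0.0, -0.821]]
ft_force: [0.3, 0.1, -1.3]
grip_width: 0.0291
gripper_force: 79.0
```

```bash
python3 - <<'E'
from plan import *
st()
p=observe()['position']; print(RB.T@(p-BAY)+[L,0,0])
go([tcp(-.09,0,.0145)],[rot(YAW,35)],[30])
E
```

```text
11.75 [0.5006 0.0709 0.0156] [-21.4405  38.5325  97.2275  34.0592  65.7417 -46.8035] [ 0.2734  0.0719 -1.2731] 0.02911747606437304 78.95181655883789
[0.2348 0.0009 0.0156]
10 [[-0.22, 0.0, -0.15], [-0.22, 0.0, -0.15], [-0.22, 0.0, -0.15], [-0.22, 0.0, -0.15], [-0.22, 0.0, -0.15], [-0.22, 0.0, -0.15], [-0.22, 0.0, -0.15], [-0.22, 0.0, -0.15], [-0.22, 0.0, -0.15], [-0.22, 0.0, -0.15]] [[0.0, 0.0, 0.0], [0.0, 0.0, 0.0], [0.0, 0.0, 0.0], [0.0, 0.0, 0.0], [0.0, 0.0, 0.0], [0.0, 0.0, 0.0], [0.0, 0.0, 0.0], [0.0, 0.0, 0.0], [0.0, 0.0, 0.0], [0.0, 0.0, 0.0]]
10 [[-0.22, 0.0, -0.15], [-0.22, 0.0, -0.15], [-0.22, 0.0, -0.15], [-0.22, 0.0, -0.15], [-0.22, 0.0, -0.15], [-0.22, 0.0, -0.15], [-0.22, 0.0, -0.15], [-0.22, 0.0, -0.15], [-0.22, 0.0, -0.15], [-0.22, 0.0, -0.15]] [[0.0, 0.0, 0.0], [0.0, 0.0, 0.0], [0.0, 0.0, 0.0], [0.0, 0.0, 0.0], [0.0, 0.0, 0.0], [0.0, 0.0, 0.0], [0.0, 0.0, 0.0], [0.0, 0.0, 0.0], [0.0, 0.0, 0.0], [0.0, 0.0, 0.0]]
10 [[-0.22, 0.0, -0.15], [-0.22, 0.0, -0.15], [-0.22, 0.0, -0.15], [-0.22, 0.0, -0.15], [-0.22, 0.0, -0.15], [-0.22, 0.0, -0.15], [-0.22, 0.0, -0.15], [-0.22, 0.0, -0.15], [-0.22, 0.0, -0.15], [-0.22, 0.0, -0.15]] [[0.0, 0.0, 0.0], [0.0, 0.0, 0.0], [0.0, 0.0, 0.0], [0.0, 0.0, 0.0], [0.0, 0.0, 0.0], [0.0, 0.0, 0.0], [0.0, 0.0, 0.0], [0.0, 0.0, 0.0], [0.0, 0.0, 0.0], [0.0, 0.0, 0.0]]
max 0.22 0.0
```

Emit:
drive_tool(offset=[[-0.22,0,-0.15],[-0.22,0,-0.15],[-0.22,0,-0.15],[-0.22,0,-0.15],[-0.22,0,-0.15],[-0.22,0,-0.15],[-0.22,0,-0.15],[-0.22,0,-0.15],[-0.22,0,-0.15],[-0.22,0,-0.15]], turn=[[0,0,0],[0,0,0],[0,0,0],[0,0,0],[0,0,0],[0,0,0],[0,0,0],[0,0,0],[0,0,0],[0,0,0]], hand=[0,0,0,0,0,0,0,0,0,0])

```text
time_s: 13.0
position: [0.5099, -0.0358, 0.0144]
tool_rot: [[-0.072, 0.996, -0.051], [0.818, 0.088, 0.569], [0.571, -0.0, -0.821]]
ft_force: [-0.2, 2.0, -0.3]
grip_width: 0.0288
gripper_force: 79.0
```

Emit:
drive_tool(offset=[[-0.22,0,-0.15],[-0.22,0,-0.15],[-0.22,0,-0.15],[-0.22,0,-0.15],[-0.22,0,-0.15],[-0.22,0,-0.15],[-0.22,0,-0.15],[-0.22,0,-0.15],[-0.22,0,-0.15],[-0.22,0,-0.15]], turn=[[0,0,0],[0,0,0],[0,0,0],[0,0,0],[0,0,0],[0,0,0],[0,0,0],[0,0,0],[0,0,0],[0,0,0]], hand=[0,0,0,0,0,0,0,0,0,0])

```text
time_s: 14.25
position: [0.5193, -0.1419, 0.0134]
tool_rot: [[-0.072, 0.996, -0.051], [0.818, 0.088, 0.568], [0.571, -0.0, -0.821]]
ft_force: [-0.3, 2.1, -1.7]
grip_width: 0.0286
gripper_force: 79.0
```

```bash
python3 - <<'E'
from plan import *
st()
p=observe()['position']; print(RB.T@(p-BAY)+[L,0,0])
im=get_image("top"); cv2.imwrite("pics/r1.png",cv2.resize(im[160:280,240:440],None,fx=4,fy=4,interpolation=cv2.INTER_CUBIC))
E
```

```text
14.25 [ 0.5193 -0.1419  0.0134] [-39.627   44.0171  82.4856  24.2792  80.4651 -54.5821] [-0.3368  2.1199 -1.7145] 0.028647126228242063 79.01673316955566
[0.0212 0.0008 0.0134]
```

View pics/r1.png

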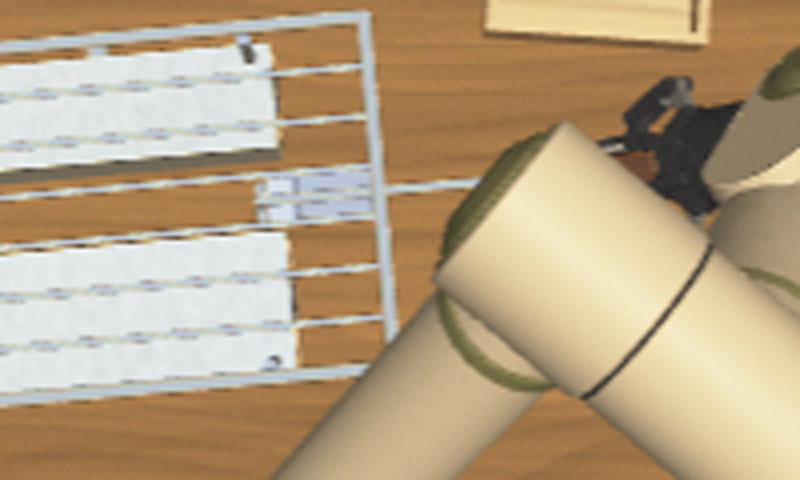

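The tin is trailing the foot cleanly at crop (315,195), so I keep raking.

Emit:
drive_tool(offset=[[-0.27,0,-0.19],[-0.27,0,-0.19],[-0.27,0,-0.19],[-0.27,0,-0.19],[-0.27,0,-0.19],[-0.27,0,-0.19],[-0.27,0,-0.19],[-0.27,0,-0.19],[-0.27,0,-0.19],[-0.22,0,-0.15]], turn=[[0,0,0],[0,0,0],[0,0,0],[0,0,0],[0,0,0],[0,0,0],[0,0,0],[0,0,0],[0,0,0],[0,0,0]], hand=[0,0,0,0,0,0,0,0,0,0])

```text
time_s: 15.55
position: [0.5308, -0.2711, 0.014]
tool_rot: [[-0.072, 0.996, -0.051], [0.818, 0.088, 0.569], [0.571, -0.0, -0.821]]
ft_force: [0.3, 1.2, -2.1]
grip_width: 0.0293
gripper_force: 79.1
```

```bash
python3 - <<'E'
from plan import *
st()
p=observe()['position']; print(RB.T@(p-BAY)+[L,0,0])
R=rot(YAW,35)
# off the tin: 12 mm into +x bay, lift 65, shift towards robot, lower
a=p+RB@[.012,0,0]; b=a+[0,0,.075]; c=b+RB@[-.02,.115,0]; c2=c.copy(); c2[2]=.0125
print(a,b,c2, "foot end",c2+RB@[L,0,0],"handle",c2+RB@[.005,0,0])
go([a,b,c,c2],[R,R,R,R],[2,4,7,7])
E
```

```text
15.55 [ 0.5308 -0.2711  0.014 ] [-47.3803  49.7738  67.3276  20.3602  91.651  -57.1175] [ 0.276   1.1565 -2.1439] 0.029294690635509293 79.11436915397644
[-0.1085  0.0006  0.014 ]
[ 0.5298 -0.2591  0.014 ] [ 0.5298 -0.2591  0.089 ] [ 0.4169 -0.2891  0.0125] foot end [ 0.393  -0.0151  0.0125] handle [ 0.4165 -0.2841  0.0125]
10 [[0.12, 0.0, 0.09], [0.12, 0.0, 0.09], [0.27, 0.0, -0.38], [0.27, 0.0, -0.38], [0.27, 0.0, -0.38], [0.27, 0.0, -0.38], [-0.06, -0.41, -0.04], [-0.06, -0.41, -0.04], [-0.06, -0.41, -0.04], [-0.06, -0.41, -0.04]] [[0.0, 0.02, 0.0], [0.0, 0.02, 0.0], [0.0, 0.0, 0.0], [0.0, 0.0, 0.0], [0.0, 0.0, 0.0], [0.0, 0.0, 0.0], [0.0, 0.0, 0.0], [0.0, 0.0, 0.0], [0.0, 0.0, 0.0], [0.0, 0.0, 0.0]]
10 [[-0.06, -0.41, -0.04], [-0.06, -0.41, -0.04], [-0.06, -0.41, -0.04], [-0.16, 0.0, 0.22], [-0.16, 0.0, 0.22], [-0.16, 0.0, 0.22], [-0.16, 0.0, 0.22], [-0.16, 0.0, 0.22], [-0.16, 0.0, 0.22], [-0.16, 0.0, 0.22]] [[0.0, 0.0, 0.0], [0.0, 0.0, 0.0], [0.0, 0.0, 0.0], [0.0, 0.0, 0.0], [0.0, 0.0, 0.0], [0.0, 0.0, 0.0], [0.0, 0.0, 0.0], [0.0, 0.0, 0.0], [0.0, 0.0, 0.0], [0.0, 0.0, 0.0]]
max 0.41 0.02
```

Emit:
drive_tool(offset=[[0.12,0,0.09],[0.12,0,0.09],[0.27,0,-0.38],[0.27,0,-0.38],[0.27,0,-0.38],[0.27,0,-0.38],[-0.06,-0.41,-0.04],[-0.06,-0.41,-0.04],[-0.06,-0.41,-0.04],[-0.06,-0.41,-0.04]], turn=[[0,0,0],[0,0,0],[0,0,0],[0,0,0],[0,0,0],[0,0,0],[0,0,0],[0,0,0],[0,0,0],[0,0,0]], hand=[0,0,0,0,0,0,0,0,0,0])

```text
time_s: 16.8
position: [0.4638, -0.2751, 0.0876]
tool_rot: [[-0.072, 0.996, -0.051], [0.818, 0.088, 0.569], [0.571, -0.001, -0.821]]
ft_force: [-0.9, -0.5, -1.3]
grip_width: 0.0288
gripper_force: 79.3
```

Emit:
drive_tool(offset=[[-0.06,-0.41,-0.04],[-0.06,-0.41,-0.04],[-0.06,-0.41,-0.04],[-0.16,0,0.22],[-0.16,0,0.22],[-0.16,0,0.22],[-0.16,0,0.22],[-0.16,0,0.22],[-0.16,0,0.21],[0,0,0]], turn=[[0,0,0],[0,0,0],[0,0,0],[0,0,0],[0,0,0],[0,0,0],[0,0,0],[0,0,0],[0,0,0],[0,0,0]], hand=[0,0,0,0,0,0,0,0,0,0])

```text
time_s: 18.05
position: [0.417, -0.2892, 0.0222]
tool_rot: [[-0.072, 0.996, -0.051], [0.817, 0.088, 0.569], [0.572, -0.001, -0.82]]
ft_force: [0.3, 0.1, -1.6]
grip_width: 0.0286
gripper_force: 79.2
```

```bash
python3 - <<'E'
from plan import *
st()
p=observe()['position']; q=p.copy(); q[2]=.0125; R=observe()['tool_rot']
go([q],[R],[2])
E
```

```text
18.05 [ 0.417  -0.2892  0.0222] [-56.4296  43.7593  80.9885  15.817   86.8783 -66.8492] [ 0.3128  0.0729 -1.608 ] 0.028568844712814706 79.22751903533936
2 [[-0.07, 0.0, 0.1], [-0.07, 0.0, 0.1]] [[0.0, 0.0, 0.0], [0.0, 0.0, 0.0]]
max 0.1 0.0
```

Emit:
drive_tool(offset=[[-0.07,0,0.1],[-0.07,0,0.1],[0,0,0],[0,0,0],[0,0,0],[0,0,0],[0,0,0],[0,0,0],[0,0,0],[0,0,0]], turn=[[0,0,0],[0,0,0],[0,0,0],[0,0,0],[0,0,0],[0,0,0],[0,0,0],[0,0,0],[0,0,0],[0,0,0]], hand=[0,0,0,0.5,0.7,0.8,0.8,0.8,0.8,0.8])

```text
time_s: 19.3
position: [0.4172, -0.2894, 0.0131]
tool_rot: [[-0.073, 0.996, -0.051], [0.818, 0.088, 0.568], [0.571, -0.0, -0.821]]
ft_force: [-0.1, 0.4, -0.6]
grip_width: 0.068
gripper_force: 0.0
```

Emit:
drive_tool(offset=[[0,0,-0.2],[0,0,-0.4],[0,0,-0.5],[0,0,-0.5],[0,0,-0.6],[0,0,-0.6],[0,0,-0.6],[0,0,-0.6],[0,0,-0.6],[0,0,-0.6]], turn=[[0,0,0],[0,0,0],[0,0,0],[0,0,0],[0,0,0],[0,0,0],[0,0,0],[0,0,0],[0,0,0],[0,0,0]], hand=[1,1,1,1,1,1,1,1,1,1])

```text
time_s: 20.55
position: [0.4276, -0.4082, 0.1851]
tool_rot: [[-0.072, 0.996, -0.051], [0.818, 0.088, 0.568], [0.57, -0.0, -0.821]]
ft_force: [0.3, 0.0, 0.4]
grip_width: 0.0853
gripper_force: 0.0
```

```bash
python3 - <<'E'
from plan import *
st()
# above tin, vertical, z .22
go([(BAY+RB@[-.16,0,0])+[0,-.05,.22]],[rot(YAW,0)],[10])
E
```

```text
20.55 [ 0.4276 -0.4082  0.1851] [-61.079   41.8283  53.2633  14.9338 116.5381 -63.2381] [0.2868 0.005  0.3899] 0.08527045195370646 0.0
10 [[0.67, 0.28, 0.36], [0.69, 0.28, 0.32], [0.71, 0.28, 0.27], [0.72, 0.28, 0.23], [0.73, 0.28, 0.19], [0.74, 0.28, 0.14], [0.75, 0.28, 0.1], [0.76, 0.28, 0.05], [0.76, 0.28, 0.0], [0.76, 0.28, -0.04]] [[0.0, -0.58, 0.0], [0.0, -0.58, 0.0], [0.0, -0.58, 0.0], [0.0, -0.58, 0.0], [0.0, -0.58, 0.0], [0.0, -0.58, 0.0], [0.0, -0.58, 0.0], [0.0, -0.58, 0.0], [0.0, -0.58, 0.0], [0.0, -0.58, 0.0]]
max 0.76 0.58
```

Emit:
drive_tool(offset=[[0.67,0.28,0.36],[0.69,0.28,0.32],[0.71,0.28,0.27],[0.72,0.28,0.23],[0.73,0.28,0.19],[0.74,0.28,0.14],[0.75,0.28,0.1],[0.76,0.28,0.05],[0.76,0.28,0],[0.76,0.28,-0.04]], turn=[[0,-0.58,0],[0,-0.58,0],[0,-0.58,0],[0,-0.58,0],[0,-0.58,0],[0,-0.58,0],[0,-0.58,0],[0,-0.58,0],[0,-0.58,0],[0,-0.58,0]], hand=[1,1,1,1,1,1,1,1,1,1])

```text
time_s: 21.8
position: [0.5128, -0.0968, 0.2196]
tool_rot: [[-0.088, 0.996, 0.001], [0.996, 0.088, -0.002], [-0.002, 0.001, -1.0]]
ft_force: [0.5, -0.5, -0.1]
grip_width: 0.0853
gripper_force: 0.0
```

```bash
python3 - <<'E'
from plan import *
st(); im=get_image("wrist"); cv2.imwrite("pics/w2.png",im)
print(repr(camera_info("wrist")))
E
```

```text
21.8 [ 0.5128 -0.0968  0.2196] [-23.648   19.4774  79.9969  -0.0983  80.4251 -28.6789] [ 0.461  -0.5433 -0.0524] 0.08526951567766478 0.0
{'fx': 353.46547987895326, 'fy': 353.46547987895326, 'cx': 315.93215088006787, 'cy': 204.10478628654153, 'k1': -0.0005318466364740686, 'world_to_cam': array([[ 0.9956,  0.0933,  0.0017, -0.5034],
       [ 0.0881, -0.9452,  0.3144, -0.1697],
       [ 0.0309, -0.3129, -0.9493,  0.3253],
       [ 0.    ,  0.    ,  0.    ,  1.    ]])}
```

View pics/w2.png

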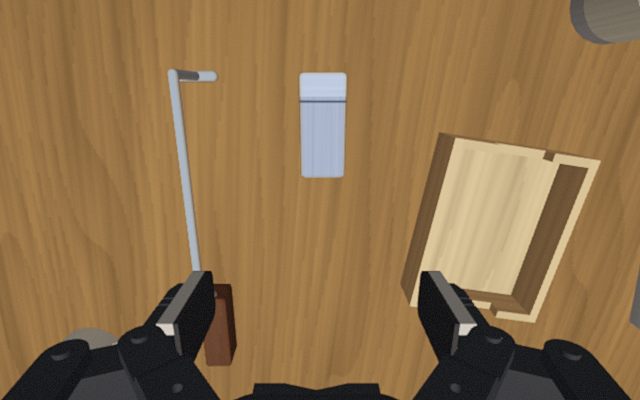

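Wrist view: the tin's top face spans x 300–346 and y 73–177, cap at the far end. The rod stands upright on foot and handle on the left, and the tray is on the right with rim corners near (441,133), (600,160) and (536,322).

```bash
python3 - <<'E'
from plan import *
c=[onz("wrist",u,v,.034) for u,v in((302,73),(345,73),(300,177),(344,177))]
c=np.array(c); tc=c.mean(0); d=(c[0]+c[1]-c[2]-c[3])/2
yaw=np.degrees(np.arctan2(d[1],d[0])); print("tin",tc,yaw,np.linalg.norm(d),"bay",RB.T@(tc-BAY))
print("tray far right / near right rim",onz("wrist",600,160,.045),onz("wrist",536,322,.045))
R=rot(yaw,0)
go([(tc[0],tc[1],.08),(tc[0],tc[1],.006)],[R,R],[6,6])
E
```

```text
tin [ 0.5161 -0.0459  0.034 ] 94.85997426486608 0.09331081832606491 bay [-0.1579 -0.0044  0.034 ]
tray far right / near right rim [ 0.7704 -0.0503  0.045 ] [ 0.7626 -0.2266  0.045 ]
10 [[0.2, 0.03, 0.58], [0.2, 0.03, 0.58], [0.2, 0.03, 0.58], [0.2, 0.03, 0.58], [0.2, 0.03, 0.58], [0.19, 0.03, 0.58], [0.0, 0.0, 0.31], [0.0, 0.0, 0.31], [0.0, 0.0, 0.31], [0.0, 0.0, 0.31]] [[0.0, 0.01, 0.01], [0.0, 0.01, 0.01], [0.0, 0.01, 0.01], [0.0, 0.01, 0.01], [0.0, 0.01, 0.01], [0.0, 0.01, 0.01], [0.0, 0.0, 0.0], [0.0, 0.0, 0.0], [0.0, 0.0, 0.0], [0.0, 0.0, 0.0]]
2 [[0.0, 0.0, 0.31], [0.0, 0.0, 0.31]] [[0.0, 0.0, 0.0], [0.0, 0.0, 0.0]]
max 0.58 0.01
```

Emit:
drive_tool(offset=[[0.2,0.03,0.58],[0.2,0.03,0.58],[0.2,0.03,0.58],[0.2,0.03,0.58],[0.2,0.03,0.58],[0.19,0.03,0.58],[0,0,0.31],[0,0,0.31],[0,0,0.31],[0,0,0.31]], turn=[[0,0,0],[0,0,0],[0,0,0],[0,0,0],[0,0,0],[0,0,0],[0,0,0],[0,0,0],[0,0,0],[0,0,0]], hand=[1,1,1,1,1,1,1,1,1,1])

```text
time_s: 23.1
position: [0.5157, -0.0498, 0.0295]
tool_rot: [[-0.088, 0.996, 0.0], [0.996, 0.088, -0.0], [-0.0, 0.0, -1.0]]
ft_force: [-0.6, 0.3, -0.3]
grip_width: 0.0853
gripper_force: 0.0
```

Emit:
drive_tool(offset=[[0,0,0.31],[0,0,0.3],[0,0,0],[0,0,0],[0,0,0],[0,0,0],[0,0,0],[0,0,0],[0,0,0],[0,0,0]], turn=[[0,0,0],[0,0,0],[0,0,0],[0,0,0],[0,0,0],[0,0,0],[0,0,0],[0,0,0],[0,0,0],[0,0,0]], hand=[1,1,1,0,0,0,0,0,0,0], newtons=50)

```text
time_s: 24.35
position: [0.5158, -0.0496, 0.0062]
tool_rot: [[-0.089, 0.996, 0.001], [0.996, 0.089, -0.0], [-0.0, 0.001, -1.0]]
ft_force: [-1.3, 0.5, 5.9]
grip_width: 0.041
gripper_force: 51.6
```

```bash
python3 - <<'E'
from plan import *
st()
p=observe()['position'];R=observe()['tool_rot']
go([p+[0,0,.1],(.696,-.137,.106)],[R,rot(86.5,0)],[6,14])
E
```

```text
24.35 [ 0.5158 -0.0496  0.0062] [-18.5965  34.8125  96.0534  -0.0094  49.09   -23.6705] [-1.3486  0.5404  5.8576] 0.04100853937613741 51.60457491874695
10 [[0.0, 0.0, -0.42], [0.0, 0.0, -0.42], [0.0, 0.0, -0.42], [0.0, 0.0, -0.42], [0.0, 0.0, -0.42], [0.0, 0.0, -0.42], [-0.18, 0.31, 0.0], [-0.18, 0.31, 0.0], [-0.18, 0.31, 0.0], [-0.17, 0.31, 0.0]] [[0.0, 0.0, 0.0], [0.0, 0.0, 0.0], [0.0, 0.0, 0.0], [0.0, 0.0, 0.0], [0.0, 0.0, 0.0], [0.0, 0.0, 0.0], [0.0, 0.0, 0.1], [0.0, 0.0, 0.1], [0.0, 0.0, 0.1], [0.0, 0.0, 0.1]]
10 [[-0.17, 0.31, 0.0], [-0.17, 0.32, 0.0], [-0.16, 0.32, 0.0], [-0.16, 0.32, 0.0], [-0.16, 0.32, 0.0], [-0.15, 0.32, 0.0], [-0.15, 0.32, 0.0], [-0.15, 0.33, 0.0], [-0.14, 0.33, 0.0], [-0.14, 0.33, 0.0]] [[0.0, 0.0, 0.1], [0.0, 0.0, 0.1], [0.0, 0.0, 0.1], [0.0, 0.0, 0.1], [0.0, 0.0, 0.1], [0.0, 0.0, 0.1], [0.0, 0.0, 0.1], [0.0, 0.0, 0.1], [0.0, 0.0, 0.1], [0.0, 0.0, 0.1]]
max 0.42 0.1
```

Emit:
drive_tool(offset=[[0,0,-0.2],[0,0,-0.42],[0,0,-0.42],[0,0,-0.42],[0,0,-0.42],[0,0,-0.42],[-0.18,0.31,0],[-0.18,0.31,0],[-0.18,0.31,0],[-0.17,0.31,0]], turn=[[0,0,0],[0,0,0],[0,0,0],[0,0,0],[0,0,0],[0,0,0],[0,0,0.1],[0,0,0.1],[0,0,0.1],[0,0,0.1]], hand=[0,0,0,0,0,0,0,0,0,0])

```text
time_s: 25.6
position: [0.5673, -0.0744, 0.0977]
tool_rot: [[-0.046, 0.999, -0.001], [0.999, 0.046, 0.0], [0.0, -0.001, -1.0]]
ft_force: [0.6, -0.0, -2.1]
grip_width: 0.041
gripper_force: 50.9
```

Emit:
drive_tool(offset=[[-0.17,0.31,0],[-0.17,0.32,0],[-0.16,0.32,0],[-0.16,0.32,0],[-0.16,0.32,0],[-0.15,0.32,0],[-0.15,0.32,0],[-0.15,0.33,0],[-0.14,0.33,0],[-0.14,0.33,0]], turn=[[0,0,0.1],[0,0,0.1],[0,0,0.1],[0,0,0.1],[0,0,0.1],[0,0,0.1],[0,0,0.1],[0,0,0.1],[0,0,0.1],[0,0,0.1]], hand=[0,0,0,0,0,0,0,0,0,0])

```text
time_s: 26.85
position: [0.6961, -0.1365, 0.0975]
tool_rot: [[0.058, 0.998, -0.001], [0.998, -0.058, 0.0], [0.0, -0.001, -1.0]]
ft_force: [1.0, 0.4, -1.8]
grip_width: 0.0414
gripper_force: 50.9
```

```bash
python3 - <<'E'
from plan import *
st(); cv2.imwrite("pics/w3.png",get_image("wrist"))
go([(.696,-.137,.013)],[rot(86.5,0)],[9])
E
```

```text
26.85 [ 0.6961 -0.1365  0.0975] [-20.6272  43.869   56.1235  -0.0046  80.0714 -17.2773] [ 1.0208  0.4279 -1.8383] 0.04136707346029668 50.928388237953186
9 [[0.0, 0.0, 0.23], [0.0, 0.0, 0.23], [0.0, 0.0, 0.23], [0.0, 0.0, 0.23], [0.0, 0.0, 0.23], [0.0, 0.0, 0.23], [0.0, 0.0, 0.23], [0.0, 0.0, 0.23], [0.0, 0.0, 0.23]] [[0.0, 0.0, 0.0], [0.0, 0.0, 0.0], [0.0, 0.0, 0.0], [0.0, 0.0, 0.0], [0.0, 0.0, 0.0], [0.0, 0.0, 0.0], [0.0, 0.0, 0.0], [0.0, 0.0, 0.0], [0.0, 0.0, 0.0]]
max 0.23 0.0
```

View pics/w3.png

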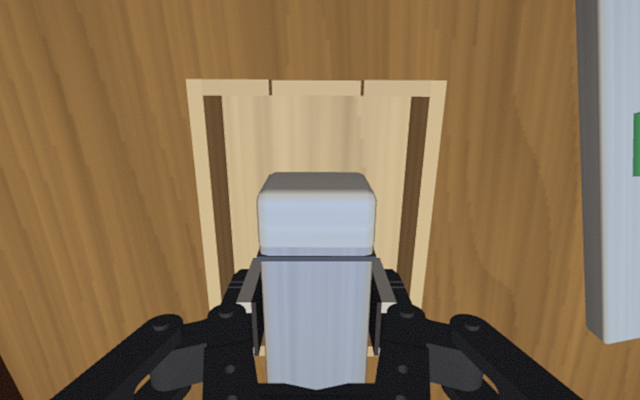

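The tin is held level and centred over the tray: the tray rim spans x 187–447 and the tin 260–375. Now I lower it and release it gently.

Emit:
drive_tool(offset=[[0,0,0.23],[0,0,0.23],[0,0,0.23],[0,0,0.23],[0,0,0.23],[0,0,0.23],[0,0,0.23],[0,0,0.23],[0,0,0.25],[0,0,0]], turn=[[0,0,0],[0,0,0],[0,0,0],[0,0,0],[0,0,0],[0,0,0],[0,0,0],[0,0,0],[0,0,0],[0,0,0]], hand=[0,0,0,0,0,0,0,0,0,0])

```text
time_s: 28.15
position: [0.6958, -0.1363, 0.0133]
tool_rot: [[0.058, 0.998, -0.001], [0.998, -0.058, 0.0], [0.0, -0.001, -1.0]]
ft_force: [0.3, -0.3, -0.9]
grip_width: 0.0411
gripper_force: 50.9
```

Emit:
drive_tool(offset=[[0,0,0],[0,0,0],[0,0,0],[0,0,0],[0,0,0],[0,0,0],[0,0,0],[0,0,0],[0,0,0],[0,0,0]], turn=[[0,0,0],[0,0,0],[0,0,0],[0,0,0],[0,0,0],[0,0,0],[0,0,0],[0,0,0],[0,0,0],[0,0,0]], hand=[0,0.55,0.57,0.6,0.63,0.66,0.68,0.68,0.68,0.68])

```text
time_s: 29.4
position: [0.696, -0.1364, 0.014]
tool_rot: [[0.058, 0.998, -0.0], [0.998, -0.058, -0.0], [-0.0, -0.0, -1.0]]
ft_force: [0.4, -0.3, -0.3]
grip_width: 0.0579
gripper_force: 0.0
```

Emit:
drive_tool(offset=[[0,0,-0.1],[0,0,-0.2],[0,0,-0.4],[0,0,-0.5],[0,0,-0.5],[0,0,-0.5],[0,0,-0.5],[0,0,-0.5],[0,0,-0.5],[0,0,0]], turn=[[0,0,0],[0,0,0],[0,0,0],[0,0,0],[0,0,0],[0,0,0],[0,0,0],[0,0,0],[0,0,0],[0,0,0]], hand=[0.68,0.68,0.68,0.68,0.68,0.68,0.68,0.68,0.68,0.68])

```text
time_s: 30.65
position: [0.6966, -0.1366, 0.1647]
tool_rot: [[0.058, 0.998, 0.004], [0.998, -0.058, -0.002], [-0.001, 0.004, -1.0]]
ft_force: [-0.2, -0.0, -0.2]
grip_width: 0.058
gripper_force: 0.0
```

```bash
python3 - <<'E'
from plan import *
st(); a=get_image("wrist"); b=get_image("scene")
cv2.imwrite("pics/end.png",np.hstack([cv2.resize(a,(400,250)),cv2.resize(b[150:350,150:470],(400,250))]))
E
```

```text
30.65 [ 0.6966 -0.1366  0.1647] [-20.6163  40.8825  50.9138  -0.0057  87.949  -17.295 ] [-0.157  -0.0126 -0.1903] 0.05804877378672773 0.0
```

View pics/end.png

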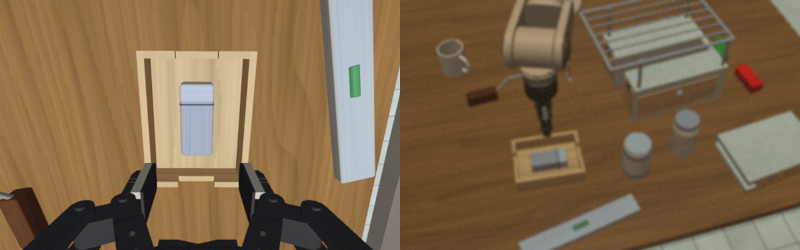

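The tin lies flat at (197,118), central in the tray. The rod is on the counter, and the jar, can and mug are standing where they were. I'm handing the job in.

```bash
python3 -c "
from rig import *
print(env.close_job())"
```

```text
the job is handed in; nothing more can be done
None
```

I raked the tin out with the rod and set it flat in the middle of the tray, laid the rod on the counter, left the jar, can and mug standing, and handed the job in at about 31 s; no verdict came back.

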